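# Shut the tagged water valve in the basket bench's valve box

### The job

Shut off the water to the soaking trough: slide the sheet cover of the grey valve box fully aside along its guides, up against the end stop and without lifting it, then push the handle that carries the round tag plate on its hub clockwise until it is fully shut, square across its pipe. Leave the other handle as it is, leave the cover open, lying flat in its guides, and leave everything else on the table where it stands.

Things in the scene. Friction and masses are not known exactly. Their poses are not given: they have to be found in the camera images.
- valve_box: Grey steel box fixed to the bench, 160 mm (x) by 510 mm (y), rim 75 mm high. Origin: centre of its underside on the table; x away from the robot, y along the box. The -y half is the valve bay under the cover, the +y half is closed by a deck 74 mm high. Guide strips on both long sides rise to 83 mm (inner faces at x -76.5 and +76.5 mm). The cover slides to +y over the deck.
- bay (a point): On the box: centre of the valve bay's floor, 6 mm above the table, at box x 0, y -125.5 mm. Inside, the bay is 138 mm (x) by 241 mm (y). A low strip at the box's -y end rises to 81 mm.
- end_stop (a point): On the box: middle of the face of the end stop that the cover's +y edge meets, 252 mm from the box's centre in y, 79 mm above the table; the stop rises to 83 mm.
- cover: Loose aluminium cover lying on the rim between the guides, 150 mm (x) by 246 mm (y), 4 mm thick, about 0.5 kg, held by friction only (2 to 6 N to slide). Origin: centre of its underside; axes as the box's. Shut, its origin is at box y about -124 mm; against the end stop +129 mm. It starts shut or up to 22 mm open.
- cover_lip (a point): On the cover: middle of the outer (-y) face of the upturned finger lip along the cover's -y edge. The lip is 130 mm long (x), 4 mm thick, and rises from the cover's top (79 mm above the table) to 103 mm; this point is 89 mm above the table.
- tag_handle (a joint): Turn of the lever handle to be shut, the one with a round steel tag plate, 44 mm across, under the nut on its hub; clockwise from above: 0 = fully open, lever along its pipe, pointing to the box's -x; 1.571 = shut against its stop, square across the pipe, pointing to the box's +y. It takes about 0.22 N m (4 to 5 N at the sleeve) and stays where left. It starts open or nearly so (0 to 0.35).
- tag_handle_hub (a point): On the turning axis of the tagged handle, 60 mm above the table, just above its tag plate; the nut's top is at 66 mm. The hubs are at box x +27 mm and y -187 or -92 mm; either may be the tagged one. The pipes below reach 34 mm high, the valve bodies (15 mm radius, at the hub) 41 mm, the bonnet (10 mm radius) 48 mm.
- tag_handle_end (a point): Middle of the outer end of the tagged handle's lever, 68 mm from the hub axis, 53 mm above the table. The lever lies level: 68 mm from the hub axis to its end, a 16 mm wide sleeve over the last 46 mm, its flanks between 46 and 60 mm above the table. 
- plain_handle_hub (a point): On the turning axis of the other handle, the same in all but the tag plate (only a nut on its hub), 60 mm above the table. To be left alone.
- plain_handle_end (a point): Middle of the outer end of the other handle's lever, 68 mm from its hub axis, 53 mm above the table. It too starts open or nearly so.
- glue_jar: White glue jar with blue screw cap, 56 mm across, 85 mm high, in front of the box; to be left alone. Origin: centre of its underside.
- thread_spool: Wooden spool of pale thread, 40 mm across, 44 mm high, in front of the box; to be left alone. Origin: centre of its underside.
- craft_knife: Grey craft knife lying flat, 142 mm long, 20 mm wide, in front of the valve bay; to be left alone. Origin: centre of its underside.
- cup: Clear plastic cup, 72 mm across, 75 mm high, beyond the -y end of the box; to be left alone. Origin: centre of its underside.
- tin: Flat round lidded tin, 93 mm across, 31 mm high, in front of the closed bay; to be left alone. Origin: centre of its underside.
- small_basket: Small half-woven basket with upright stakes, about 110 mm across, 88 mm high, beyond the +y end of the box; to be left alone. Origin: centre of its underside.
- cane_bundle: Tied bundle of straight canes lying flat, 210 mm long, 38 mm wide, 20 mm high, behind the box; to be left alone. Origin: centre of its underside.

How it is judged:
By the outcome, as a careful person would: the job done as asked, in the order asked, and still so for the second after the job is handed in, with the robot touching nothing.
It also fails if it takes over 58 s, if anything falls off the work surface, if the arm or the gripper's body presses on something with over 40 N, if the wrist force passes 120 N, or if a joint passes its speed limit or range.

### The arm

A 6-joint arm with a two-finger parallel gripper is mounted at the origin on the work surface. World frame = base frame: x ahead of the robot, y to its left, z up, the work surface at z = 0. Lengths are in mm, angles in rad, forces in N, time in s.
With the tool pointing down it reaches from about 375 to 825 mm from the base axis. Payload 5.5 kg.
Tool frame: the origin (TCP) lies where the fingers leave the gripper's body, on its centre line; the fingertips stand 73 mm ahead of it and the grasp point (between the pads) lies 54 mm ahead of it (robot.finger_overhang is the distance from the TCP to the fingertips, in mm); y points along the fingers, x is the direction in which the jaws open and shut, and the axes are right-handed (so a half turn about y gives the same grasp; the last joint's range is limited). The gripper opens to 85 mm and grips with 20 to 120 N. Pads are 22 mm wide; open, the fingers measure 114 mm over their backs; the gripper's body (76 mm by 85 mm) begins 54 mm behind the grasp point. The pads swing forward as they close: fully open they stand 13 mm farther back than shut.
Start: joints at [-1.142, 0.314, -0.047, 1.21, 0, 1.571], TCP at [249.464, -545.676, 303.899] pointing down, gripper open.
Joint ranges: [-2.67, 2.67], [-0.69, 1.73], [-1.03, 1.25], [-2.08, 2.16], [-1.42, 1.45], [-3.14, 3.14]. Speed limits (rad/s): [2.39, 2.39, 3.01, 3.14, 3.14, 3.14].

### API

Orientations are given as a unit quaternion [w, x, y, z].
In Python, from workcell import robot gives the robot as it stands.
- The arm moves only by the tool drive_tool, never from a script. Its argument "plan" is a list of rows, each an object of numbers: "x", "y", "z": the shift along the tool's x, y, z as a fraction of full scale; "ax", "ay", "az": the turn, a rotation vector about the tool's x, y, z as a fraction of full scale; "fingers": the gripper command: -1 is shut, 1 is fully open, values between are in proportion. A call has 1 to 10 rows; each row shifts and turns the commanded pose from where the row before left it, along the tool's axes as they then stand; what a row does not reach is not made up. Full scale, the value 1, is 4 cm for a shift and 8 degrees for a turn. A row lasts 1/8 s, in which the tool goes at most 62.5 mm and 10.7 degrees, less where a joint would pass 70% of its speed; a pose out of reach is approached as far as the arm can. A call with a number of a shift or a turn outside -1 to 1 is refused whole. A call with a gripper value outside its range is refused whole. The fingers move at their own pace and stop on an object; "force" is the grip in N (left out, the last holds). Time passes only in rows, so rows that do not move let the fingers close. It gives the time, the measured TCP pose, the force and the opening at its end, in the units of the state.
- robot.state(): the state, without advancing time (a new reading comes with each control period).
- robot.read_camera(name): name is "side" or "top"; returns (picture, depth): 400x640x3 uint8, red, green, blue; 400x640 float32, mm along the optical axis (not along the pixel's ray), 0 where there is no reading.
- robot.camera_params(name): a dict with "intrinsics" (3x3 intrinsics, pixels), "dist" ([k1, k2, p1, p2, k3] as OpenCV has them; the pictures are not rectified), "world_to_cam" (4x4, takes a point from world to camera coordinates). Camera axes: x right, y down, z forward; pixel columns grow to the right and rows downward; lengths in mm; the calibration is good to about 2 mm. A picture is of the moment at which its call begins. camera_params takes no time and is no camera call.
- robot.close_job(): hands the job in, once; it reports no verdict.
The state is a dict: "t": time; "joint_positions": joint angles; "joint_velocities": joint speeds; "joint_efforts": joint torques, N m; "tool_pos": TCP position; "eef_rot": TCP orientation; "force": force on the tool from outside, world axes, zero at the start; "wrist_torque": the same for the moment, N m; "grip_width": finger opening in mm.
Only numpy, scipy, OpenCV 4.12 (cv2) and the standard library are available. Lean on these libraries where they do the work, as an engineer would, in place of code of your own. Each camera call takes 0.05 s, during which the arm holds its last target.

## Working session

There is one attempt and no reset: what is moved stays moved. The work goes in short steps, Python scripts to look and compute and a tool call to move; the robot and the scene stay as the last step left them, time stands still between calls to the robot, and variables do not carry over. Pictures are saved under pics/ and viewed, and the job is handed in when it is done.

Besides the shell and the picture viewer there is one more tool, called after "Emit:" as name(argument=value, ...), one argument or row to a line, values as JSON. drive_tool: Moves the arm, as the interface text tells. Shift numbers are shares of 4 cm and turn numbers shares of 8 degrees, none past 1 either way. Its arguments: {"type":"object","properties":{"plan":{"type":"array","items":{"type":"object","properties":{"x":{"type":"number"},"y":{"type":"number"},"z":{"type":"number"},"ax":{"type":"number"},"ay":{"type":"number"},"az":{"type":"number"},"fingers":{"type":"number"}}}},"force":{"type":"number"}},"required":["plan"]}

```bash
ls; mkdir -p pics; python3 - <<'E'
from workcell import robot
import cv2, numpy as np
print(robot.state())
for n in ("top","side"):
    im,d=robot.read_camera(n); np.savez(f"{n}0.npz",im=im,d=d); cv2.imwrite(f"pics/{n}0.png",im[:,:,::-1])
    p=robot.camera_params(n); print(n,p)
E
```

```text
pics
{'t': 0.0, 'joint_positions': array([-1.14200075e+00,  3.14207034e-01, -4.80761231e-02,  1.21023831e+00,
        1.59489372e-05,  1.57081489e+00]), 'joint_velocities': array([-0.0022281 ,  0.00094363, -0.00077981, -0.00038704, -0.00057091,
        0.00074378]), 'joint_efforts': array([-1.37593121e-03, -5.39586604e+01,  3.39748585e+01,  1.90413999e-02,
       -6.94391429e-05, -8.10844938e-06]), 'tool_pos': array([ 249.27399108, -545.25164584,  303.04716674]), 'eef_rot': array([ 0.59526249, -0.59459371,  0.38268834, -0.38166808]), 'force': array([ 0.59885063, -0.54143827, -0.77554015]), 'wrist_torque': array([ 0.00123967, -0.03127797,  0.0076979 ]), 'grip_width': 85.64680076611967}
top {'intrinsics': array([[431.09288854,   0.        , 320.63811677],
       [  0.        , 431.09288854, 197.4931777 ],
       [  0.        ,   0.        ,   1.        ]]), 'dist': array([-0.05356592,  0.        ,  0.        ,  0.        ,  0.        ]), 'world_to_cam': array([[-1.28973337e-03, -9.99966525e-01,  8.07997991e-03,
         7.16891750e+01],
       [-9.89262684e-01,  9.50127652e-05, -1.46148322e-01,
         5.67793816e+02],
       [ 1.46142662e-01, -8.18171499e-03, -9.89229691e-01,
         1.09482215e+03],
       [ 0.00000000e+00,  0.00000000e+00,  0.00000000e+00,
         1.00000000e+00]])}
side {'intrinsics': array([[394.22967931,   0.        , 327.04600345],
       [  0.        , 394.22967931, 200.21691753],
       [  0.        ,   0.        ,   1.        ]]), 'dist': array([-0.01749583,  0.        ,  0.        ,  0.        ,  0.        ]), 'world_to_cam': array([[-9.21653332e-01, -3.87635191e-01,  1.71491944e-02,
         5.38248930e+02],
       [-2.06081443e-01,  4.51580135e-01, -8.68104729e-01,
         1.33237049e+02],
       [ 3.28763707e-01, -8.03625746e-01, -4.96084756e-01,
         9.28627155e+02],
       [ 0.00000000e+00,  0.00000000e+00,  0.00000000e+00,
         1.00000000e+00]])}
```

View pics/top0.png

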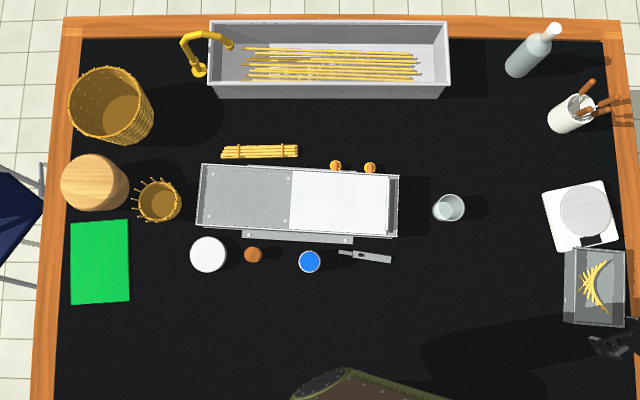

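View pics/side0.png

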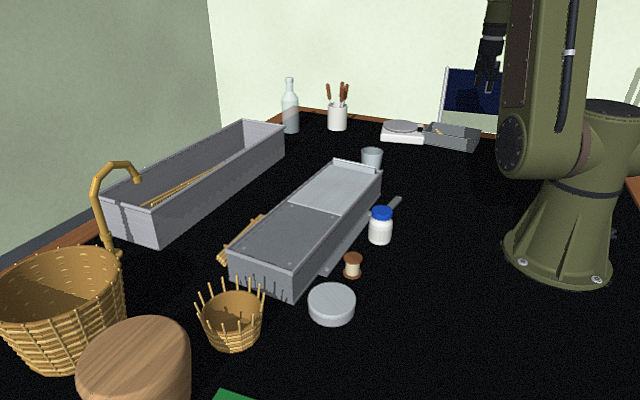

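The top view shows the box at columns 197-398, rows 163-237. Its bright cover is on the right (-y) half, and the box is slightly yawed. I'll zoom in next to get the corners.

```bash
cat > h.py <<'E'
import numpy as np, cv2
from workcell import robot
def ray(cam,px,z):
    p=robot.camera_params(cam); K=p["intrinsics"]; T=p["world_to_cam"]
    u=cv2.undistortPoints(np.array([[px]],float),K,p["dist"])[0,0]
    R=T[:3,:3]; c=-R.T@T[:3,3]; d=R.T@np.array([u[0],u[1],1.])
    return c+d*(z-c[2])/d[2]
def proj(cam,P):
    p=robot.camera_params(cam); T=p["world_to_cam"]
    rv=cv2.Rodrigues(T[:3,:3])[0]
    return cv2.projectPoints(np.atleast_2d(P).astype(float),rv,T[:3,3],p["intrinsics"],p["dist"])[0][:,0]
E
python3 - <<'E'
import numpy as np,cv2
im=np.load("top0.npz")["im"]
c=im[150:250,185:415]
cv2.imwrite("pics/z0.png",cv2.resize(c,None,fx=3.4,fy=3.4,interpolation=cv2.INTER_CUBIC)[:,:,::-1])
im=np.load("side0.npz")["im"]
c=im[140:320,210:410]
cv2.imwrite("pics/z1.png",cv2.resize(c,None,fx=3.3,fy=3.3,interpolation=cv2.INTER_CUBIC)[:,:,::-1])
E
```

```text
(no output)
```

View pics/z0.png

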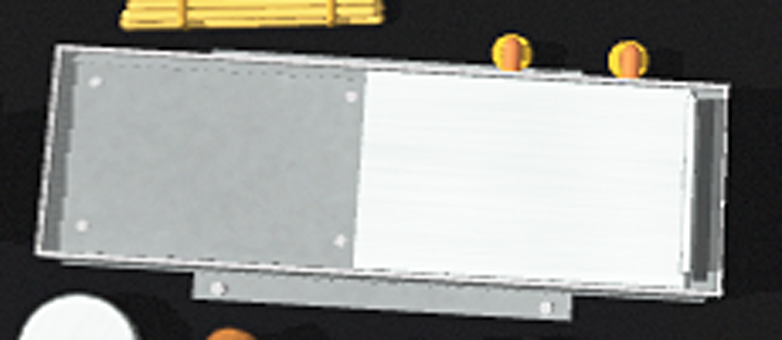

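View pics/z1.png

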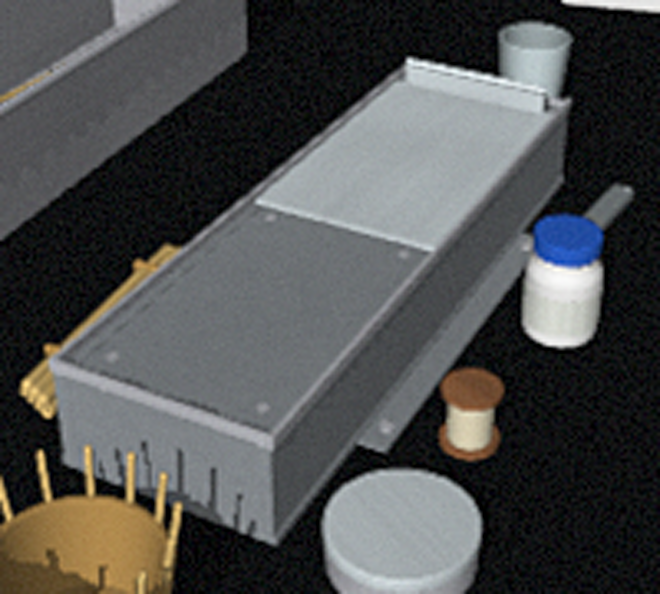

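```bash
python3 - <<'E'
from h import *
f=lambda a,z: ray("top",((a[0]+.5)/3.4-.5+185,(a[1]+.5)/3.4-.5+150),z)
TL,BL,TR,BR=[f(a,z) for a,z in [((57,45),83),((37,253),83),((729,86),82),((720,296),82)]]
print(TL,BL,TR,BR)
ctr=(TL+BL+TR+BR)/4; ydir=(TL+BL-TR-BR)/2; print(ctr,np.linalg.norm(ydir),np.linalg.norm(TL-BL),np.linalg.norm(TR-BR))
yaw=np.arctan2(-ydir[0],ydir[1]); x2=TL+TR-BL-BR; print(np.degrees(yaw),np.degrees(np.arctan2(x2[1],x2[0])))
R=np.array([[np.cos(yaw),-np.sin(yaw)],[np.sin(yaw),np.cos(yaw)]])
L=lambda p:R.T@(p[:2]-ctr[:2])
for a,z in [((366,71),79),((354,267),79),((694,92),103),((684,285),103),((97,81),74),((82,225),74),((351,97),74),((340,240),74)]: print(a,L(f(a,z)))
# side check: 
g=lambda a,z: ray("side",((a[0]+.5)/3.3-.5+210,(a[1]+.5)/3.3-.5+140),z)
for a,z in [((52,362),83),((275,440),83),((407,60),103),((547,92),103),((257,203),79),((436,248),79),((570,102),82)]: print('s',a,g(a,z),L(g(a,z)))
for n in ("glue",): pass
d=np.load("top0.npz")
# other objects heights: jar, knife, cup
for nm,px,z in [("jar",(309,261),85),("cup",(449,204),75),("knifeA",(340,252),5),("knifeB",(391,260),8),("tin",(208,254),31),("spool",(253,254),44),("basket",(159,200),60)]:
    w=ray("top",px,z); print(nm,w,L(w))
E
```

```text
[651.80383516 378.48068423  83.        ] [494.02446944 387.17387027  83.        ] [ 620.3996102  -129.93219759   82.        ] [ 462.1130855  -118.87148707   82.        ]
[557.08525008 129.21271746  82.5       ] 508.2170759945634 158.01866893452413 158.67250303087016
-3.5713817716343947 -3.576294362047043
(366, 71) [74.2023093  19.84103903]
(354, 267) [-74.25929391  18.25853024]
(694, 92) [  68.67097248 -225.06353514]
(684, 285) [ -74.34549423 -223.23614173]
(97, 81) [ 54.8934679  223.86330573]
(82, 225) [-55.31526398 224.40324589]
(351, 97) [54.48127217 30.1155637 ]
(340, 240) [-54.42253759  30.48489682]
s (52, 362) [648.39317852 380.15997543  83.        ] [ 75.49859504 256.14766488]
s (275, 440) [490.77411877 389.46215169  83.        ] [-82.39381455 255.61336717]
s (407, 60) [606.8871558  -94.67455365 103.        ] [  63.65157802 -220.35021352]
s (547, 92) [474.22563645 -82.64274744 103.        ] [ -69.5017937  -216.60552683]
s (257, 203) [628.98623917 149.0729051   79.        ] [70.52422387 24.30047598]
s (436, 248) [483.50421413 153.27997211  79.        ] [-74.93733691  19.43700424]
s (570, 102) [ 461.56752777 -115.51724164   82.        ] [ -80.08750142 -250.20467677]
jar [402.07555062 100.74630823  85.        ] [-152.93543547  -38.06699305]
cup [ 545.94844073 -258.29181391   75.        ] [  13.0232568  -387.44571896]
knifeA [425.84523436  19.39280201   5.        ] [-124.14423941 -117.78184655]
knifeB [ 404.22469687 -116.45297781    8.        ] [-137.26068174 -254.71059618]
tin [419.98439849 366.07406477  31.        ] [-151.58916777  227.86106638]
spool [419.98489479 246.16566662  44.        ] [-144.1193367   108.18556524]
basket [558.54651857 492.03222125  60.        ] [-21.14232732 362.20592158]
```

```bash
cat >> h.py <<'E'
from scipy.spatial.transform import Rotation as Ro
BC=np.array([556.,129.]); YAW=np.radians(-3.57)
B=Ro.from_euler('z',YAW).as_matrix()
def b2w(x,y): return BC+B[:2,:2]@np.array([x,y])
def w2b(p): return B[:2,:2].T@(np.array(p[:2])-BC)
def rot(s):
    q=s["eef_rot"]; return Ro.from_quat([q[1],q[2],q[3],q[0]])
def rep(goal_bxy=None,z=None,Rg=None):
    s=robot.state(); R=rot(s); p=s["tool_pos"]
    print("t %.2f pos %s box %s tip z %.1f F %s grip %.1f"%(s["t"],np.round(p,1),np.round(w2b(p),1),p[2]-robot.finger_overhang,np.round(s["force"],1),s["grip_width"]))
    print("axes cols\n",np.round(R.as_matrix(),3)," in box: x",np.round(B.T@R.as_matrix()[:,0],3))
    if goal_bxy is not None:
        g=np.append(b2w(*goal_bxy),z); d=R.inv().apply(g-p); print("shift tool(x,y,z)/40:",np.round(d/40,3))
    if Rg is not None: print("turn/8deg:",np.round(np.degrees((R.inv()*Rg).as_rotvec())/8,3))
# desired: tool y down, tool x along +box x (=> z = x cross y)
def Rdown(sgn=1):
    x=sgn*B[:,0]; y=np.array([0,0,-1.]); return Ro.from_matrix(np.c_[x,y,np.cross(x,y)])
E
python3 - <<'E'
from h import *
print(robot.finger_overhang)
rep((0,-270),200,Rdown(1)); rep((0,-270),200,Rdown(-1))
E
```

```text
72.6
t 0.10 pos [ 249.3 -545.3  303.1] box [-264.1 -692.1] tip z 230.5 F [ 0.3  0.1 -1. ] grip 85.1
axes cols
 [[ 0.416 -0.001  0.909]
 [-0.909  0.001  0.416]
 [-0.001 -1.     0.   ]]  in box: x [ 0.472 -0.882 -0.001]
shift tool(x,y,z)/40: [-6.187  2.588 10.799]
turn/8deg: [-6.000e-03 -7.732e+00 -1.000e-02]
t 0.10 pos [ 249.3 -545.3  303.1] box [-264.1 -692.1] tip z 230.5 F [ 0.3  0.1 -1. ] grip 85.1
axes cols
 [[ 0.416 -0.001  0.909]
 [-0.909  0.001  0.416]
 [-0.001 -1.     0.   ]]  in box: x [ 0.472 -0.882 -0.001]
shift tool(x,y,z)/40: [-6.187  2.588 10.799]
turn/8deg: [ 1.1000e-02  1.4768e+01 -7.0000e-03]
```

Emit:
drive_tool(
  plan=[
    {"ay": -0.97, "fingers": -1},
    {"ay": -0.97, "fingers": -1},
    {"ay": -0.97, "fingers": -1},
    {"ay": -0.97, "fingers": -1},
    {"ay": -0.97, "fingers": -1},
    {"ay": -0.97, "fingers": -1},
    {"ay": -0.97, "fingers": -1},
    {"ay": -0.94, "fingers": -1},
    {"fingers": -1},
  ],
)

```text
$.plan[0]: bad value
```

```bash
python3 - <<'E'
from h import *
rep((0,-275),230,Rdown(1))
E
```

```text
t 0.10 pos [ 249.3 -545.3  303.1] box [-264.1 -692.1] tip z 230.5 F [ 0.3  0.1 -1. ] grip 85.1
axes cols
 [[ 0.416 -0.001  0.909]
 [-0.909  0.001  0.416]
 [-0.001 -1.     0.   ]]  in box: x [ 0.472 -0.882 -0.001]
shift tool(x,y,z)/40: [-6.078  1.837 10.74 ]
turn/8deg: [-6.000e-03 -7.732e+00 -1.000e-02]
```

Emit:
drive_tool(
  plan=[
    {"x": 0, "y": 0, "z": 0, "ax": 0, "ay": -0.97, "az": 0, "fingers": -1},
    {"x": 0, "y": 0, "z": 0, "ax": 0, "ay": -0.97, "az": 0, "fingers": -1},
    {"x": 0, "y": 0, "z": 0, "ax": 0, "ay": -0.97, "az": 0, "fingers": -1},
    {"x": 0, "y": 0, "z": 0, "ax": 0, "ay": -0.97, "az": 0, "fingers": -1},
    {"x": 0, "y": 0, "z": 0, "ax": 0, "ay": -0.97, "az": 0, "fingers": -1},
    {"x": 0, "y": 0, "z": 0, "ax": 0, "ay": -0.97, "az": 0, "fingers": -1},
    {"x": 0, "y": 0, "z": 0, "ax": 0, "ay": -0.97, "az": 0, "fingers": -1},
    {"x": 0, "y": 0, "z": 0, "ax": 0, "ay": -0.94, "az": 0, "fingers": -1},
  ],
)

```text
t: 1.1
tool_pos: [249.3, -545.4, 303.4]
eef_rot: [0.707, -0.706, 0.021, -0.02]
force: [0.9, 0.7, -0.5]
grip_width: 0.1
```

```bash
python3 - <<'E'
from h import *
rep((0,-275),230,Rdown(1))
E
```

```text
t 1.10 pos [ 249.3 -545.4  303.4] box [-264.1 -692.2] tip z 230.8 F [ 0.9  0.7 -0.5] grip 0.1
axes cols
 [[ 0.998 -0.     0.058]
 [-0.058  0.001  0.998]
 [-0.    -1.     0.001]]  in box: x [ 1.     0.004 -0.   ]
shift tool(x,y,z)/40: [ 6.644  1.841 10.402]
turn/8deg: [-0.007  0.028 -0.004]
```

Emit:
drive_tool(
  plan=[
    {"x": 0.66, "y": 0.18, "z": 1, "ax": 0, "ay": 0, "az": 0, "fingers": -1},
    {"x": 0.66, "y": 0.18, "z": 1, "ax": 0, "ay": 0, "az": 0, "fingers": -1},
    {"x": 0.66, "y": 0.18, "z": 1, "ax": 0, "ay": 0, "az": 0, "fingers": -1},
    {"x": 0.66, "y": 0.18, "z": 1, "ax": 0, "ay": 0, "az": 0, "fingers": -1},
    {"x": 0.66, "y": 0.18, "z": 1, "ax": 0, "ay": 0, "az": 0, "fingers": -1},
    {"x": 0.66, "y": 0.18, "z": 1, "ax": 0, "ay": 0, "az": 0, "fingers": -1},
    {"x": 0.66, "y": 0.18, "z": 1, "ax": 0, "ay": 0, "az": 0, "fingers": -1},
    {"x": 0.66, "y": 0.18, "z": 1, "ax": 0, "ay": 0, "az": 0, "fingers": -1},
    {"x": 0.66, "y": 0.18, "z": 1, "ax": 0, "ay": 0, "az": 0, "fingers": -1},
    {"x": 0.66, "y": 0.18, "z": 1, "ax": 0, "ay": 0, "az": 0, "fingers": -1},
  ],
)

```text
t: 2.35
tool_pos: [538.6, -161.6, 231.4]
eef_rot: [-0.707, 0.707, -0.022, 0.022]
force: [-0.1, -1.0, 0.3]
grip_width: -0.1
```

```bash
python3 - <<'E'
from h import *
rep((0,-262),160,Rdown(1))
E
```

```text
t 2.35 pos [ 538.6 -161.6  231.4] box [   0.7 -291.1] tip z 158.8 F [-0.1 -1.   0.3] grip -0.1
axes cols
 [[ 0.998 -0.001  0.063]
 [-0.063  0.     0.998]
 [-0.001 -1.    -0.   ]]  in box: x [ 1.    -0.    -0.001]
shift tool(x,y,z)/40: [-0.017  1.784  0.727]
turn/8deg: [ 0.    -0.002 -0.004]
```

Emit:
drive_tool(
  plan=[
    {"x": 0, "y": 0.6, "z": 0, "ax": 0, "ay": 0, "az": 0, "fingers": -1},
    {"x": 0, "y": 0.6, "z": 0, "ax": 0, "ay": 0, "az": 0, "fingers": -1},
    {"x": 0, "y": 0.58, "z": 0.3, "ax": 0, "ay": 0, "az": 0, "fingers": -1},
    {"x": 0, "y": 0, "z": 0.35, "ax": 0, "ay": 0, "az": 0, "fingers": -1},
    {"x": 0, "y": 0, "z": 0, "ax": 0, "ay": 0, "az": 0, "fingers": -1},
  ],
)

```text
t: 2.98
tool_pos: [539.9, -136.2, 161.3]
eef_rot: [0.707, -0.707, 0.022, -0.022]
force: [0.2, -0.4, 0.7]
grip_width: -0.0
```

```bash
python3 - <<'E'
from h import *
for n in ("top","side"):
    im,d=robot.read_camera(n); np.savez(f"{n}1.npz",im=im,d=d)
    c=im[100:270,190:430] if n=="top" else im[60:250,260:450]
    cv2.imwrite(f"pics/{n}1.png",cv2.resize(c,None,fx=3.2,fy=3.1)[:,:,::-1])
rep((0,-245),160,Rdown(1))
E
```

```text
t 3.08 pos [ 540.4 -137.2  161.9] box [   1.  -266.6] tip z 89.3 F [ 0.3 -0.2  0.1] grip 0.3
axes cols
 [[ 0.998  0.002  0.062]
 [-0.062 -0.001  0.998]
 [ 0.002 -1.    -0.001]]  in box: x [1.    0.    0.002]
shift tool(x,y,z)/40: [-0.026  0.047  0.541]
turn/8deg: [0.005 0.001 0.013]
```

View pics/top1.png

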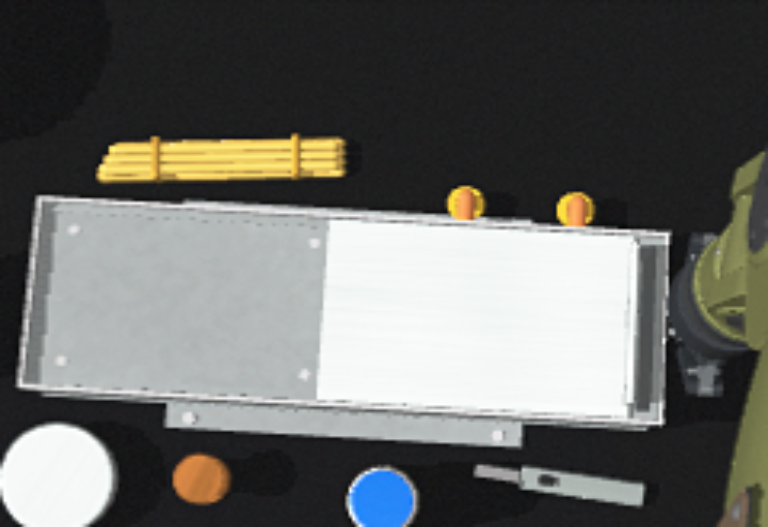

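View pics/side1.png

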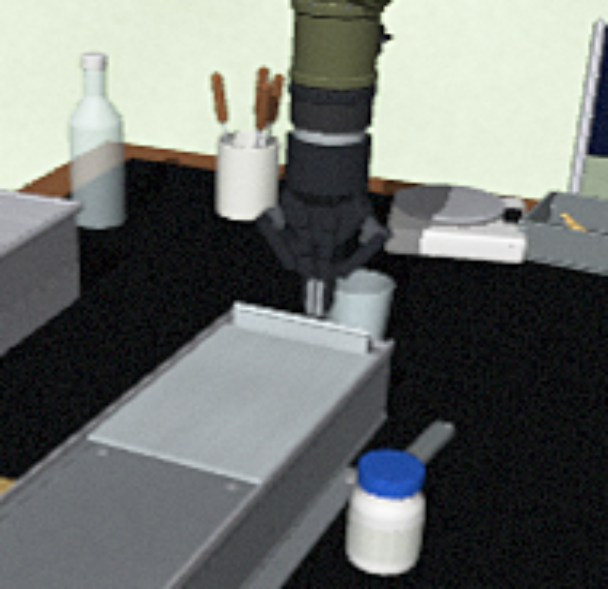

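The fingertips (315, 310 in the side crop) sit behind the lip at its centre, level with its face. I'll move forward into contact.

Emit:
drive_tool(
  plan=[
    {"x": -0.02, "y": 0.05, "z": 0.25, "ax": 0, "ay": 0, "az": 0, "fingers": -1},
    {"x": 0, "y": 0, "z": 0.25, "ax": 0, "ay": 0, "az": 0, "fingers": -1},
    {"x": 0, "y": 0, "z": 0.25, "ax": 0, "ay": 0, "az": 0, "fingers": -1},
    {"x": 0, "y": 0, "z": 0.25, "ax": 0, "ay": 0, "az": 0, "fingers": -1},
    {"x": 0, "y": 0, "z": 0.25, "ax": 0, "ay": 0, "az": 0, "fingers": -1},
  ],
)

```text
t: 3.7
tool_pos: [542.1, -86.8, 158.9]
eef_rot: [-0.706, 0.707, -0.022, 0.022]
force: [-0.8, -3.9, 1.9]
grip_width: 0.1
```

```bash
python3 - <<'E'
from h import *
rep((0,-30),160,Rdown(1))
E
```

```text
t 3.70 pos [542.1 -86.8 158.9] box [  -0.4 -216.3] tip z 86.3 F [-0.8 -3.9  1.9] grip 0.1
axes cols
 [[ 0.998  0.     0.063]
 [-0.063 -0.001  0.998]
 [ 0.    -1.    -0.001]]  in box: x [ 1.    -0.001  0.   ]
shift tool(x,y,z)/40: [ 0.008 -0.034  4.657]
turn/8deg: [ 0.008 -0.004  0.002]
```

Emit:
drive_tool(
  plan=[
    {"x": 0, "y": 0, "z": 0.42, "ax": 0, "ay": 0, "az": 0, "fingers": -1},
    {"x": 0, "y": 0, "z": 0.42, "ax": 0, "ay": 0, "az": 0, "fingers": -1},
    {"x": 0, "y": 0, "z": 0.42, "ax": 0, "ay": 0, "az": 0, "fingers": -1},
    {"x": 0, "y": 0, "z": 0.42, "ax": 0, "ay": 0, "az": 0, "fingers": -1},
    {"x": 0, "y": 0, "z": 0.42, "ax": 0, "ay": 0, "az": 0, "fingers": -1},
    {"x": 0, "y": 0, "z": 0.42, "ax": 0, "ay": 0, "az": 0, "fingers": -1},
    {"x": 0, "y": 0, "z": 0.42, "ax": 0, "ay": 0, "az": 0, "fingers": -1},
    {"x": 0, "y": 0, "z": 0.42, "ax": 0, "ay": 0, "az": 0, "fingers": -1},
    {"x": 0, "y": 0, "z": 0.42, "ax": 0, "ay": 0, "az": 0, "fingers": -1},
    {"x": 0, "y": 0, "z": 0.2, "ax": 0, "ay": 0, "az": 0, "fingers": -1},
  ],
)

```text
t: 4.95
tool_pos: [551.7, 72.9, 158.7]
eef_rot: [-0.707, 0.707, -0.022, 0.022]
force: [-0.6, -5.5, 4.3]
grip_width: -0.2
```

```bash
python3 - <<'E'
from h import *
rep((0,-10),160,Rdown(1))
for n in ("top",):
    im,d=robot.read_camera(n); np.savez(f"{n}2.npz",im=im,d=d)
    c=im[100:270,170:410]
    cv2.imwrite(f"pics/{n}2.png",cv2.resize(c,None,fx=3.2,fy=3.1)[:,:,::-1])
E
```

```text
t 4.95 pos [551.7  72.9 158.7] box [ -0.8 -56.2] tip z 86.1 F [-0.6 -5.5  4.3] grip -0.2
axes cols
 [[ 0.998 -0.     0.062]
 [-0.062 -0.     0.998]
 [-0.    -1.    -0.   ]]  in box: x [ 1.     0.001 -0.   ]
shift tool(x,y,z)/40: [ 0.021 -0.033  1.156]
turn/8deg: [ 0.003  0.005 -0.002]
```

View pics/top2.png

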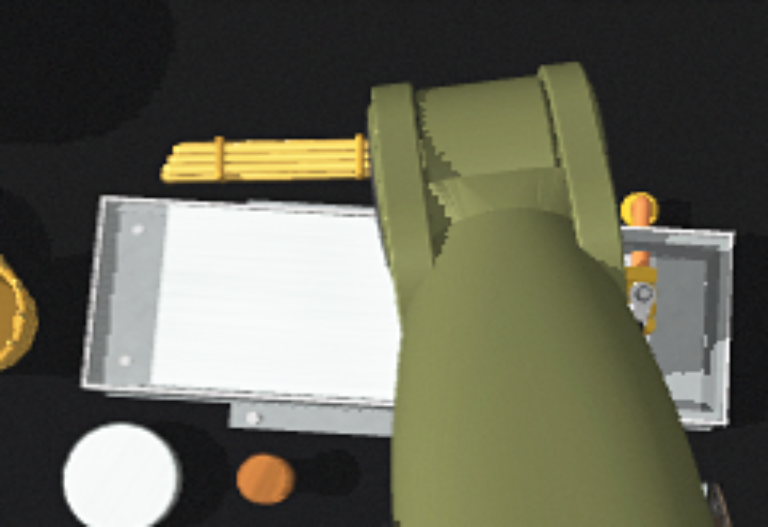

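The cover is sliding squarely. Its +y edge, at crop column ~160, is about 50 mm short of the stop at ~95-100. The valve at the -y end (645, 293) seems to have no tag plate.

Emit:
drive_tool(
  plan=[
    {"x": 0, "y": 0, "z": 0.3, "ax": 0, "ay": 0, "az": 0, "fingers": -1},
    {"x": 0, "y": 0, "z": 0.3, "ax": 0, "ay": 0, "az": 0, "fingers": -1},
    {"x": 0, "y": 0, "z": 0.25, "ax": 0, "ay": 0, "az": 0, "fingers": -1},
    {"x": 0, "y": 0, "z": 0.15, "ax": 0, "ay": 0, "az": 0, "fingers": -1},
    {"x": 0, "y": 0, "z": 0.08, "ax": 0, "ay": 0, "az": 0, "fingers": -1},
    {"x": 0, "y": 0, "z": 0, "ax": 0, "ay": 0, "az": 0, "fingers": -1},
  ],
)

```text
t: 5.75
tool_pos: [554.5, 115.2, 158.6]
eef_rot: [0.707, -0.707, 0.022, -0.022]
force: [-0.5, -3.6, 1.4]
grip_width: 0.3
```

```bash
python3 - <<'E'
from h import *
rep((0,-5),159,Rdown(1))
E
```

```text
t 5.75 pos [554.5 115.2 158.6] box [ -0.6 -13.9] tip z 86.0 F [-0.5 -3.6  1.4] grip 0.3
axes cols
 [[ 0.998 -0.     0.062]
 [-0.062  0.001  0.998]
 [-0.    -1.     0.001]]  in box: x [ 1. -0. -0.]
shift tool(x,y,z)/40: [ 0.015 -0.009  0.223]
turn/8deg: [-0.005 -0.001 -0.003]
```

Emit:
drive_tool(
  plan=[
    {"x": 0, "y": 0, "z": 0.06, "ax": 0, "ay": 0, "az": 0, "fingers": -1},
    {"x": 0, "y": 0, "z": 0.06, "ax": 0, "ay": 0, "az": 0, "fingers": -1},
    {"x": 0, "y": 0, "z": 0.05, "ax": 0, "ay": 0, "az": 0, "fingers": -1},
  ],
)

```text
t: 6.12
tool_pos: [555.0, 121.6, 158.6]
eef_rot: [-0.707, 0.707, -0.022, 0.022]
force: [-0.3, -4.8, 2.0]
grip_width: 0.1
```

Emit:
drive_tool(
  plan=[
    {"x": 0, "y": 0, "z": 0.04, "ax": 0, "ay": 0, "az": 0, "fingers": -1},
    {"x": 0, "y": 0, "z": 0.04, "ax": 0, "ay": 0, "az": 0, "fingers": -1},
  ],
)

```text
t: 6.38
tool_pos: [555.2, 124.1, 158.6]
eef_rot: [-0.706, 0.708, -0.022, 0.022]
force: [-0.7, -10.7, 3.3]
grip_width: 0.3
```

Emit:
drive_tool(
  plan=[
    {"x": 0, "y": 0, "z": 0.03, "ax": 0, "ay": 0, "az": 0, "fingers": -1},
    {"x": 0, "y": 0, "z": 0.03, "ax": 0, "ay": 0, "az": 0, "fingers": -1},
  ],
)

```text
t: 6.62
tool_pos: [555.3, 124.6, 158.6]
eef_rot: [-0.704, 0.709, -0.023, 0.023]
force: [-1.0, -16.7, 5.4]
grip_width: 0.1
```

The force rose to 16.7 N with no further travel, so the cover is against the stop. I'll back off, lift and clear the view.

Emit:
drive_tool(
  plan=[
    {"x": 0, "y": 0, "z": -0.3, "ax": 0, "ay": 0, "az": 0, "fingers": -1},
    {"x": 0, "y": 0, "z": -0.6, "ax": 0, "ay": 0, "az": 0, "fingers": -1},
    {"x": 0, "y": -0.6, "z": -1, "ax": 0, "ay": 0, "az": 0, "fingers": -1},
    {"x": 0, "y": -0.7, "z": -1, "ax": 0, "ay": 0, "az": 0, "fingers": -1},
    {"x": 0, "y": -0.7, "z": -1, "ax": 0, "ay": 0, "az": 0, "fingers": -1},
    {"x": 0, "y": 0, "z": -1, "ax": 0, "ay": 0, "az": 0, "fingers": -1},
    {"x": 0, "y": 0, "z": -1, "ax": 0, "ay": 0, "az": 0, "fingers": -1},
    {"x": 0, "y": 0, "z": -1, "ax": 0, "ay": 0, "az": 0, "fingers": -1},
    {"x": 0, "y": 0, "z": -1, "ax": 0, "ay": 0, "az": 0, "fingers": -1},
    {"x": 0, "y": 0, "z": -0.3, "ax": 0, "ay": 0, "az": 0, "fingers": -1},
  ],
)

```text
t: 7.88
tool_pos: [535.1, -201.4, 238.6]
eef_rot: [0.707, -0.706, 0.022, -0.023]
force: [0.7, 1.1, 0.7]
grip_width: -0.1
```

```bash
python3 - <<'E'
from h import *
rep((-33,-127),159,Rdown(1))
for n in ("top","side"):
    im,d=robot.read_camera(n); np.savez(f"{n}3.npz",im=im,d=d)
    if n=="top": c=cv2.resize(im[150:250,185:415],None,fx=3.4,fy=3.4,interpolation=cv2.INTER_CUBIC)
    else: c=cv2.resize(im[120:320,210:410],None,fx=2.9,fy=2.9,interpolation=cv2.INTER_CUBIC)
    cv2.imwrite(f"pics/{n}3.png",c[:,:,::-1])
    if n=="top":
        c=im[155:245,290:405]
        cv2.imwrite(f"pics/bay3.png",cv2.resize(c,None,fx=6.5,fy=6.5,interpolation=cv2.INTER_CUBIC)[:,:,::-1])
E
```

```text
t 7.88 pos [ 535.1 -201.4  238.6] box [-3.000e-01 -3.311e+02] tip z 166.0 F [0.7 1.1 0.7] grip -0.1
axes cols
 [[ 0.998  0.001  0.065]
 [-0.065  0.002  0.998]
 [ 0.001 -1.     0.002]]  in box: x [ 1.    -0.002  0.001]
shift tool(x,y,z)/40: [-0.831  1.997  5.097]
turn/8deg: [-0.013 -0.017  0.008]
```

View pics/top3.png

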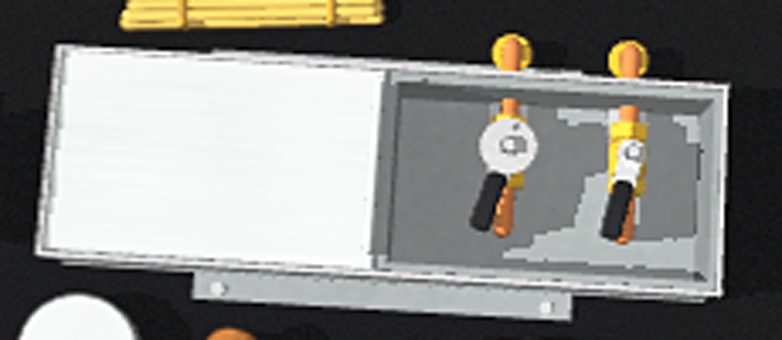

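View pics/side3.png

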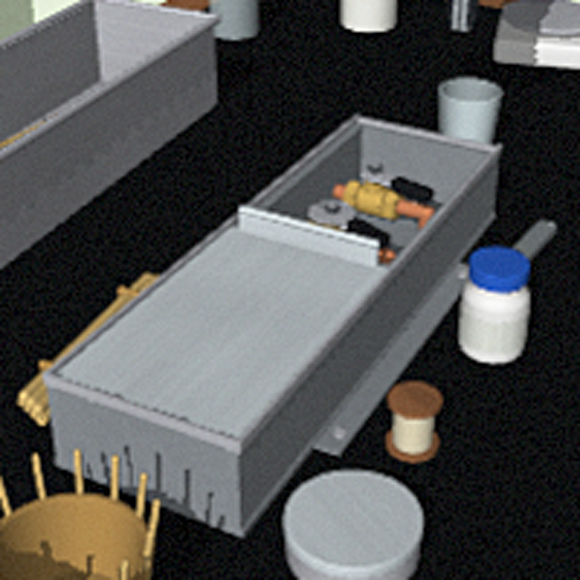

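View pics/bay3.png

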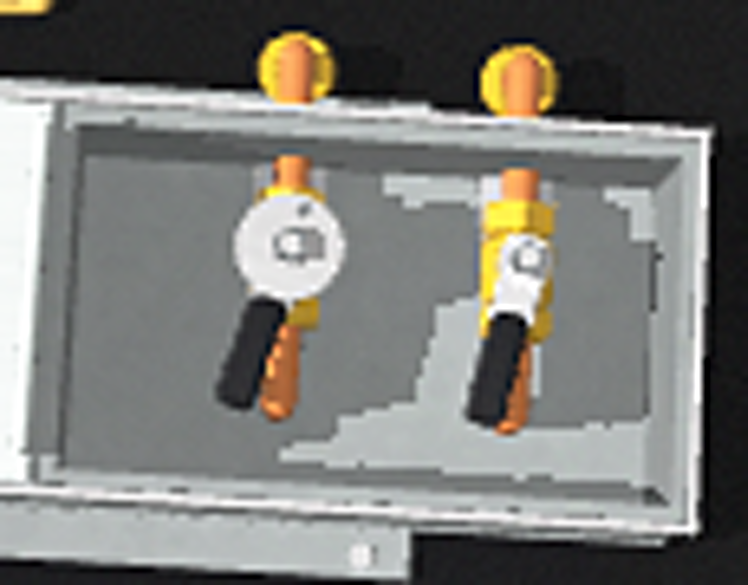

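The cover lies flat against the stop. The tag plate is on the +y handle, with its hub at bay-crop (290, 247) and its lever end at (236, 405). The plain handle is at (526, 257), end (487, 425).

```bash
python3 - <<'E'
from h import *
f=lambda a,z: ray("top",((a[0]+.5)/6.5-.5+290,(a[1]+.5)/6.5-.5+155),z)
for nm,a,z in [("taghub",(290,247),56),("nut",(290,244),66),("tagend",(236,405),58),("tagendL",(220,398),60),("tagendR",(252,408),60),("sleeve in L",(255,298),60),("sleeve in R",(288,303),60),("plain nut",(526,257),66),("plainend",(487,425),58),("plainendL",(468,417),60),("lipL",(48,100),79),("lipB",(27,483),79)]:
    print(nm,w2b(f(a,z)),f(a,z)[:2])
E
```

```text
taghub [ 28.38456533 -91.34595751] [578.6415591   36.06385362]
nut [ 27.97416207 -90.97660722] [578.25495092  36.45804214]
tagend [-36.68126515 -73.46826778] [514.81519791  57.95836671]
tagendL [-34.49738287 -66.94433274] [517.40107433  64.33365599]
tagendR [-37.68790718 -79.83916917] [513.41380636  51.66250979]
sleeve in L [  6.32431331 -78.46119994] [557.42642307  50.29725448]
sleeve in R [  5.1326683  -91.70372636] [555.41250558  37.15462688]
plain nut [  28.60400203 -185.00965673] [573.02832387 -57.43175213]
plainend [ -38.51027756 -173.43689252] [506.76489389 -41.70237693]
plainendL [ -35.99569723 -165.54660538] [509.76590657 -33.98397889]
lipL [77.50714332  8.24596091] [633.87019732 132.4037488 ]
lipB [-74.19351209   5.92075167] [482.31913578 139.52913983]
```

Emit:
drive_tool(
  plan=[
    {"x": -0.12, "y": 0, "z": 0.9, "ax": 0, "ay": 0, "az": 0, "fingers": -1},
    {"x": -0.12, "y": 0, "z": 0.9, "ax": 0, "ay": 0, "az": 0, "fingers": -1},
    {"x": -0.12, "y": 0, "z": 0.9, "ax": 0, "ay": 0, "az": 0, "fingers": -1},
    {"x": -0.12, "y": 0, "z": 0.9, "ax": 0, "ay": 0, "az": 0, "fingers": -1},
    {"x": -0.12, "y": 0, "z": 0.9, "ax": 0, "ay": 0, "az": 0, "fingers": -1},
    {"x": -0.09, "y": 0, "z": 0.83, "ax": 0, "ay": 0, "az": 0, "fingers": -1},
    {"x": 0, "y": 0.8, "z": 0, "ax": 0, "ay": 0, "az": 0, "fingers": -1},
    {"x": 0, "y": 0.6, "z": 0, "ax": 0, "ay": 0, "az": 0, "fingers": -1},
    {"x": 0, "y": 0, "z": 0, "ax": 0, "ay": 0, "az": 0, "fingers": -1},
  ],
)

```text
t: 9.1
tool_pos: [518.9, 16.0, 181.1]
eef_rot: [0.707, -0.706, 0.023, -0.02]
force: [-0.7, -0.1, 0.1]
grip_width: 0.1
```

```bash
python3 - <<'E'
from h import *
rep((-28,-118),121,Rdown(1))
for n in ("side",):
    im,d=robot.read_camera(n)
    c=cv2.resize(im[100:230,280:430],None,fx=4.5,fy=4.5,interpolation=cv2.INTER_CUBIC)
    cv2.imwrite(f"pics/{n}4.png",c[:,:,::-1])
E
```

```text
t 9.10 pos [518.9  16.  181.1] box [ -30.  -115.1] tip z 108.5 F [-0.7 -0.1  0.1] grip 0.1
axes cols
 [[ 0.998 -0.004  0.061]
 [-0.061  0.001  0.998]
 [-0.004 -1.     0.001]]  in box: x [ 1.     0.002 -0.004]
shift tool(x,y,z)/40: [ 0.056  1.502 -0.074]
turn/8deg: [-0.006  0.012 -0.028]
```

View pics/side4.png

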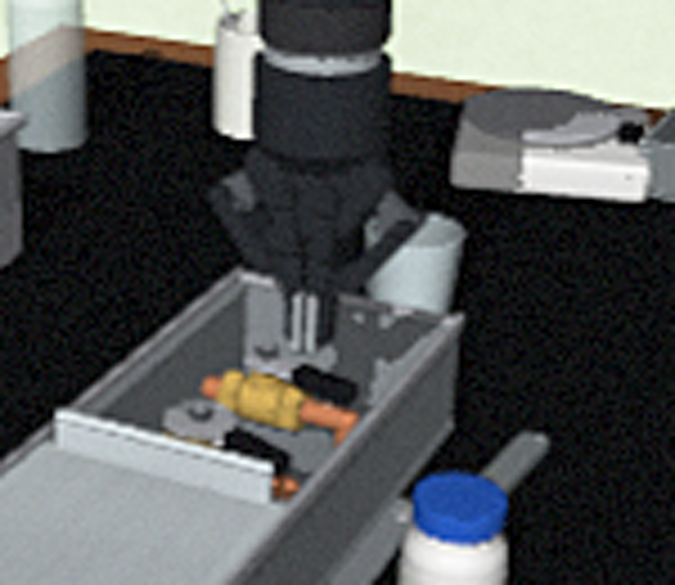

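The closed fingers hang over the bay between the two levers, with the knuckles well above the rim. I'll descend between the levers.

Emit:
drive_tool(
  plan=[
    {"x": 0.05, "y": 0.3, "z": -0.1, "ax": 0, "ay": 0, "az": 0, "fingers": -1},
    {"x": 0, "y": 0.4, "z": 0, "ax": 0, "ay": 0, "az": 0, "fingers": -1},
    {"x": 0, "y": 0.4, "z": 0, "ax": 0, "ay": 0, "az": 0, "fingers": -1},
    {"x": 0, "y": 0.4, "z": 0, "ax": 0, "ay": 0, "az": 0, "fingers": -1},
    {"x": 0, "y": 0, "z": 0, "ax": 0, "ay": 0, "az": 0, "fingers": -1},
  ],
)

```text
t: 9.78
tool_pos: [521.1, 10.2, 120.9]
eef_rot: [-0.707, 0.707, -0.023, 0.021]
force: [0.3, 0.2, -1.2]
grip_width: 0.1
```

```bash
python3 - <<'E'
from h import *
rep((-28,-118),121,Rdown(1))
H=np.array([27,-92]); prev=None
for th in np.linspace(.2,1.571,9):
    P=H+48*np.array([-np.cos(th),np.sin(th)])-19*np.array([np.sin(th),np.cos(th)])
    print(round(th,2),np.round(P,1), None if prev is None else np.round((P-prev)/40,2)); prev=P
E
```

```text
t 9.78 pos [521.1  10.2 120.9] box [ -27.4 -120.7] tip z 48.3 F [ 0.3  0.2 -1.2] grip 0.1
axes cols
 [[ 0.998 -0.003  0.063]
 [-0.063 -0.     0.998]
 [-0.003 -1.    -0.   ]]  in box: x [ 1.    -0.    -0.003]
shift tool(x,y,z)/40: [-0.014 -0.003  0.068]
turn/8deg: [ 0.002 -0.004 -0.024]
0.2 [ -23.8 -101.1] None
0.37 [-24.6 -92.3] [-0.02  0.22]
0.54 [-23.9 -83.5] [0.02 0.22]
0.71 [-21.7 -74.9] [0.05 0.21]
0.89 [-18.1 -66.9] [0.09 0.2 ]
1.06 [-13.1 -59.5] [0.12 0.18]
1.23 [ -7.  -53.2] [0.15 0.16]
1.4 [  0.1 -47.9] [0.18 0.13]
1.57 [  8. -44.] [0.2 0.1]
```

Emit:
drive_tool(
  plan=[
    {"x": 0.07, "y": 0, "z": 0.25, "ax": 0, "ay": 0, "az": 0, "fingers": -1},
    {"x": 0, "y": 0, "z": 0.25, "ax": 0, "ay": 0, "az": 0, "fingers": -1},
    {"x": 0, "y": 0, "z": 0.22, "ax": 0, "ay": 0, "az": 0, "fingers": -1},
    {"x": 0.02, "y": 0, "z": 0.22, "ax": 0, "ay": 0, "az": 0, "fingers": -1},
    {"x": 0.05, "y": 0, "z": 0.21, "ax": 0, "ay": 0, "az": 0, "fingers": -1},
  ],
)

```text
t: 10.4
tool_pos: [531.0, 55.4, 123.1]
eef_rot: [-0.705, 0.708, -0.022, 0.023]
force: [-1.8, -6.9, 0.8]
grip_width: 0.1
```

```bash
python3 - <<'E'
from h import *
rep((-13.1,-59.5),121,Rdown(1))
E
```

```text
t 10.40 pos [531.   55.4 123.1] box [-20.3 -75. ] tip z 50.5 F [-1.8 -6.9  0.8] grip 0.1
axes cols
 [[ 0.998  0.001  0.063]
 [-0.063 -0.004  0.998]
 [ 0.001 -1.    -0.004]]  in box: x [ 1.    -0.001  0.001]
shift tool(x,y,z)/40: [0.181 0.052 0.389]
turn/8deg: [ 0.026 -0.005  0.006]
```

Emit:
drive_tool(
  plan=[
    {"x": 0.09, "y": 0.04, "z": 0.2, "ax": 0, "ay": 0, "az": 0, "fingers": -1},
    {"x": 0.12, "y": 0, "z": 0.18, "ax": 0, "ay": 0, "az": 0, "fingers": -1},
    {"x": 0.15, "y": 0, "z": 0.16, "ax": 0, "ay": 0, "az": 0, "fingers": -1},
  ],
)

```text
t: 10.78
tool_pos: [545.8, 76.2, 121.3]
eef_rot: [-0.706, 0.708, -0.023, 0.022]
force: [-3.4, -5.0, 2.4]
grip_width: 0.5
```

```bash
python3 - <<'E'
from h import *
rep((8,-44),121,Rdown(1))
for n in ("side",):
    im,d=robot.read_camera(n)
    c=cv2.resize(im[100:230,280:430],None,fx=4.5,fy=4.5,interpolation=cv2.INTER_CUBIC)
    cv2.imwrite(f"pics/{n}5.png",c[:,:,::-1])
E
```

```text
t 10.78 pos [545.8  76.2 121.3] box [ -6.9 -53.3] tip z 48.7 F [-3.4 -5.   2.4] grip 0.5
axes cols
 [[ 0.998 -0.002  0.063]
 [-0.063 -0.003  0.998]
 [-0.001 -1.    -0.003]]  in box: x [ 1.    -0.001 -0.001]
shift tool(x,y,z)/40: [0.373 0.005 0.233]
turn/8deg: [ 0.021 -0.004 -0.01 ]
```

View pics/side5.png

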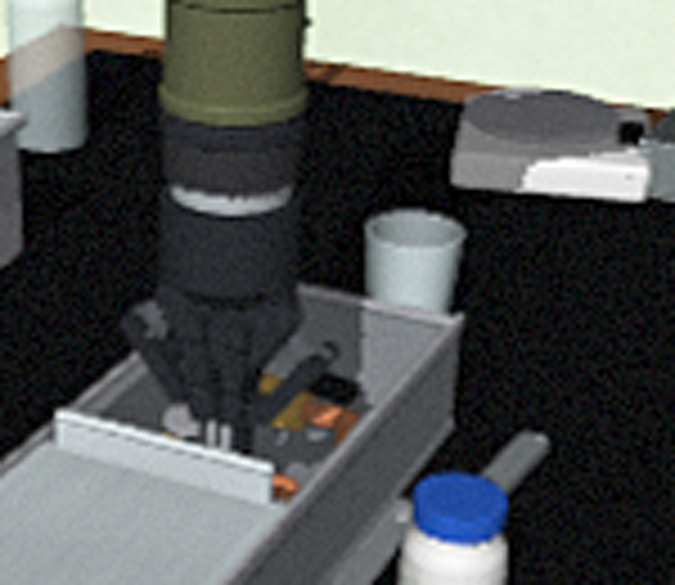

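The lever has swung out of its start position. The gripper is clear of the lip and the rim. I'll finish the arc, with small steps near the stop.

Emit:
drive_tool(
  plan=[
    {"x": 0.18, "y": 0, "z": 0.12, "ax": 0, "ay": 0, "az": 0, "fingers": -1},
    {"x": 0.16, "y": 0, "z": 0.08, "ax": 0, "ay": 0, "az": 0, "fingers": -1},
    {"x": 0.04, "y": 0, "z": 0, "ax": 0, "ay": 0, "az": 0, "fingers": -1},
  ],
)

```text
t: 11.2
tool_pos: [560.6, 83.8, 120.7]
eef_rot: [-0.707, 0.707, -0.023, 0.021]
force: [-8.2, -1.0, 4.0]
grip_width: -0.3
```

Emit:
drive_tool(
  plan=[
    {"x": 0.05, "y": 0, "z": 0, "ax": 0, "ay": 0, "az": 0, "fingers": -1},
    {"x": 0.02, "y": 0, "z": 0, "ax": 0, "ay": 0, "az": 0, "fingers": -1},
  ],
)

```text
t: 11.45
tool_pos: [561.1, 83.7, 120.5]
eef_rot: [0.707, -0.707, 0.025, -0.019]
force: [-13.5, -0.4, 9.4]
grip_width: 0.1
```

Emit:
drive_tool(
  plan=[
    {"x": 0.04, "y": 0, "z": 0, "ax": 0, "ay": 0, "az": 0, "fingers": -1},
    {"x": 0.02, "y": 0, "z": 0, "ax": 0, "ay": 0, "az": 0, "fingers": -1},
  ],
)

```text
t: 11.7
tool_pos: [561.6, 83.7, 120.3]
eef_rot: [0.707, -0.707, 0.026, -0.018]
force: [-18.5, 0.4, 14.8]
grip_width: 0.1
```

```bash
python3 - <<'E'
from h import *
rep()
E
```

```text
t 11.70 pos [561.6  83.7 120.3] box [  8.4 -44.9] tip z 47.7 F [-18.5   0.4  14.8] grip 0.1
axes cols
 [[ 0.998 -0.011  0.062]
 [-0.062  0.001  0.998]
 [-0.011 -1.     0.   ]]  in box: x [ 1.     0.001 -0.011]
```

The lever is at its stop: force is up to 18.5 N with no travel. I'll back off towards -x/-y, lift, and clear the view.

Emit:
drive_tool(
  plan=[
    {"x": -0.3, "y": 0, "z": 0, "ax": 0, "ay": 0, "az": 0, "fingers": -1},
    {"x": -0.2, "y": -0.1, "z": -0.2, "ax": 0, "ay": 0, "az": 0, "fingers": -1},
    {"x": 0, "y": -0.6, "z": 0, "ax": 0, "ay": 0, "az": 0, "fingers": -1},
    {"x": 0, "y": -0.9, "z": 0, "ax": 0, "ay": 0, "az": 0, "fingers": -1},
    {"x": 0, "y": -0.9, "z": -0.5, "ax": 0, "ay": 0, "az": 0, "fingers": -1},
    {"x": 0, "y": -0.5, "z": -1, "ax": 0, "ay": 0, "az": 0, "fingers": -1},
    {"x": 0, "y": 0, "z": -1, "ax": 0, "ay": 0, "az": 0, "fingers": -1},
    {"x": 0, "y": 0, "z": -1, "ax": 0, "ay": 0, "az": 0, "fingers": -1},
    {"x": 0, "y": 0, "z": -1, "ax": 0, "ay": 0, "az": 0, "fingers": -1},
    {"x": 0, "y": 0, "z": -1, "ax": 0, "ay": 0, "az": 0, "fingers": -1},
  ],
)

```text
t: 12.95
tool_pos: [533.3, -144.6, 241.8]
eef_rot: [-0.707, 0.707, -0.021, 0.023]
force: [0.3, -0.4, -0.2]
grip_width: 0.3
```

Emit:
drive_tool(
  plan=[
    {"x": 0, "y": 0, "z": -0.8, "ax": 0, "ay": 0, "az": 0, "fingers": -1},
    {"x": 0, "y": 0, "z": -0.8, "ax": 0, "ay": 0, "az": 0, "fingers": -1},
    {"x": 0, "y": 0, "z": 0, "ax": 0, "ay": 0, "az": 0, "fingers": -1},
  ],
)

```text
t: 13.32
tool_pos: [529.2, -209.1, 241.6]
eef_rot: [-0.706, 0.707, -0.023, 0.024]
force: [0.4, 0.0, -0.6]
grip_width: 0.2
```

```bash
python3 - <<'E'
from h import *
rep()
for n in ("top","side"):
    im,d=robot.read_camera(n); np.savez(f"{n}6.npz",im=im,d=d)
    if n=="top": c=cv2.resize(im[130:280,130:470],None,fx=2.3,fy=2.3,interpolation=cv2.INTER_CUBIC)
    else: c=cv2.resize(im[120:320,210:410],None,fx=2.9,fy=2.9,interpolation=cv2.INTER_CUBIC)
    cv2.imwrite(f"pics/{n}6.png",c[:,:,::-1])
    if n=="top":
        c=im[155:245,290:405]
        cv2.imwrite(f"pics/bay6.png",cv2.resize(c,None,fx=6.5,fy=6.5,interpolation=cv2.INTER_CUBIC)[:,:,::-1])
    # changes elsewhere
a=np.load("top0.npz")["im"].astype(int); b=np.load("top6.npz")["im"].astype(int)
for nm,(r0,r1,c0,c1) in dict(jar=(245,277,295,325),knife=(245,268,335,395),cup=(190,225,430,470),tin=(233,275,185,230),spool=(243,266,241,267),basket=(170,230,130,185),cane=(140,162,215,305)).items():
    print(nm,np.abs(a-b)[r0:r1,c0:c1].mean().round(2), np.percentile(np.abs(a-b)[r0:r1,c0:c1],99))
E
```

```text
t 13.32 pos [ 529.2 -209.1  241.6] box [  -5.7 -339.1] tip z 169.0 F [ 0.4  0.  -0.6] grip 0.2
axes cols
 [[ 0.998  0.002  0.066]
 [-0.066 -0.001  0.998]
 [ 0.002 -1.    -0.001]]  in box: x [ 1.    -0.004  0.002]
jar 1.68 6.0
knife 1.9 7.0
cup 62.33 170.0
tin 1.3 6.0
spool 1.77 6.0
basket 1.88 7.0
cane 1.65 6.0
```

View pics/top6.png

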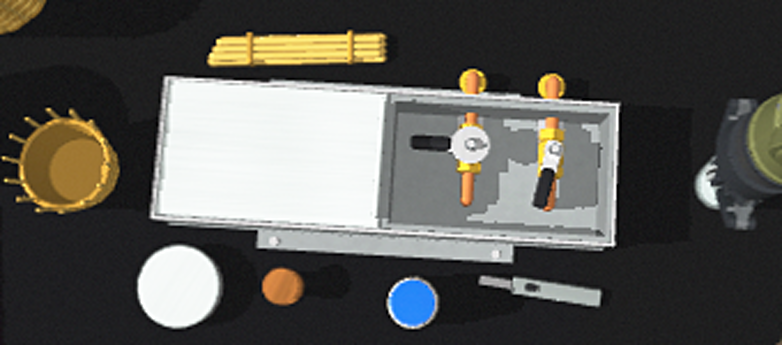

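View pics/bay6.png

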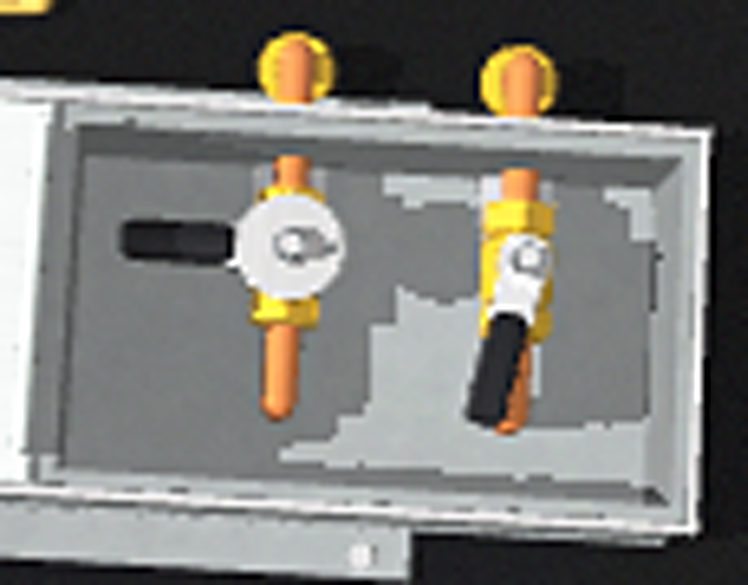

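View pics/side6.png

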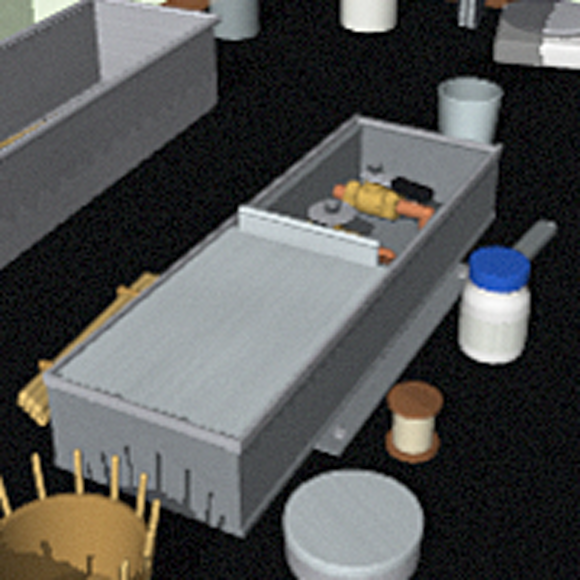

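```bash
python3 - <<'E'
from h import *
im=np.load("top6.npz")["im"]; c=im[155:245,290:405].astype(int)
m=(c.max(2)<45).astype(np.uint8); m[:, :17]=0; m[:,40:]=0; m[:25]=0; m[50:]=0
n,l,s,ce=cv2.connectedComponentsWithStats(m); k=1+np.argmax(s[1:,4]); print(s[k],ce[k])
w=w2b(ray("top",ce[k]+[290,155],59)); print("sleeve centroid box",w, "theta",np.arctan2(w[1]+91.4,27.6-w[0]))
a=np.load("side3.npz")["im"].astype(int); b=np.load("side6.npz")["im"].astype(int); d=np.abs(a-b)
a0=np.load("side0.npz")["im"].astype(int)
print("cup vs start",np.abs(a0-b)[145:168,360:384].mean(), "cover since opened",d[195:260,235:335].mean())
E
```

```text
[19 34 17  6 67] [25.28358209 36.67164179]
sleeve centroid box [ 27.21675113 -42.04779781] theta 1.5630308948137706
cup vs start 7.780797101449275 cover since opened 3.7906666666666666
```

```bash
python3 - <<'E'
from workcell import robot
print(robot.close_job(), robot.state()["t"])
E
```

```text
the job is handed in; nothing more can be done
the job is handed in; nothing more can be done
```

The water to the trough is shut off and the job is handed in, with about 13.5 s on the robot's clock at the last check (limit 58 s).

- **Cover:** I pushed it by its lip with closed fingers until it met the end stop, where the force rose to about 17 N with no more travel. In the last pictures it lies flat in its guides against the stop.
- **Tagged handle:** it is the one nearer the box's middle (y -92 mm). I swept it clockwise until it met its stop at about 18 N. The last picture puts it at about 1.563 rad against 1.571, which is within measuring error.
- **Plain handle:** it looks the same in the pictures before and after the push.
- **Other things:** picture differences for the jar, knife, tin, spool, basket and canes are only noise.
- **Cup:** the arm blocked it in the last top view, so that difference check told nothing. The side view shows it at the same pixels as at the start; the difference there was a little higher, probably shadow.
- **Calibration:** the two cameras disagreed by about 4 mm on the box's position. The hub positions fitted the top view, so I used that.
- **Refused move:** the first move call was refused because its rows were incomplete; it moved nothing.

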